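# Clear and spring open the touch-latch equipment hatch

### The arm

A 6-joint arm with a two-finger parallel gripper is mounted at the origin on the work surface. World frame = base frame: x ahead of the robot, y to its left, z up, the work surface at z = 0. Lengths are in mm, angles in rad, forces in N, time in s.
With the tool pointing down it reaches from about 375 to 750 mm from the base axis. Payload 9 kg.
Tool frame: the origin (TCP) lies at the very end of the fingers, on their centre line; the grasp point (between the pads) lies 19 mm behind it (robot.grip_depth is the distance from the TCP to the grasp point, in mm); z points along the fingers, y is the line along which they close (so a half turn about z gives the same grasp; the last joint's range is limited). The gripper opens to 85 mm and grips with 20 to 120 N. Pads are 22 mm wide; open, the fingers measure 114 mm over their backs; the gripper's body (76 mm by 85 mm) begins 54 mm behind the grasp point. The pads swing forward as they close: fully open they stand 13 mm farther back than shut.
Start: joints at [-0.218, 0.104, 0.097, 1.564, 0, 1.353], TCP at [600.033, 0.002, 203.431] pointing down, gripper open.
Joint ranges: [-2.99, 2.99], [-0.84, 1.86], [-1.1, 1.16], [-1.84, 2.11], [-1.51, 1.56], [-3.14, 3.14]. Speed limits (rad/s): [2.22, 2.22, 2.57, 3.14, 3.14, 3.14].

### API

Orientations are given as a unit quaternion [w, x, y, z].
In Python, from rig import robot gives the robot as it stands.
- The arm moves only by the tool jog_arm, never from a script. Its argument "moves" is a list of rows, each an object with "xyz": the shift along the world's x, y, z in m, a list of three; "twist": the turn about the world's z in rad; "claw": the closure, from 0 (fully open) to 1 (shut). In form: [{"xyz": [dx, dy, dz], "twist": twist, "claw": claw}, ...]. A call has exactly 10 rows; each row is the pose to reach, as a shift and turn from the pose commanded when the call began; what a row does not reach only later rows make up. A row lasts 1/8 s, in which the tool goes at most 62.5 mm and 10.7 degrees, less where a joint would pass 70% of its speed; a pose out of reach is approached as far as the arm can. A call with a gripper value outside its range is refused whole. The fingers move at their own pace and stop on an object; "newtons" is the grip in N (left out, the last holds). Time passes only in rows, so rows that repeat a pose let the fingers close, or fill a call up. It gives the time, the measured TCP pose, the force, the opening and the grip force at its end, in the units of the state.
- robot.get_state(): the state, without advancing time (a new reading comes with each control period).
- robot.camera(name): name is "scene" or "side" or "wrist"; returns a dict with "color" (420x560x3 uint8, red, green, blue), "range_z" (420x560 float32, mm along the optical axis (not along the pixel's ray), 0 where there is no reading), "fx", "fy", "cx", "cy" (pixels), "T" (4x4, takes a point from camera to world coordinates); the wrist camera has in their place "tool_from_camera" (4x4, takes a point from camera to tool coordinates, whose origin is the TCP and whose axes are the flange's). Camera axes: x right, y down, z forward; pixel columns grow to the right and rows downward; lengths in mm; the calibration is good to about 2 mm. The wrist camera is an equidistant fisheye: a pixel r from the principal point sees the ray r / f radians off the axis. A picture is of the moment at which its call begins: read the wrist's pose just before it.
- robot.finish_job(): hands the job in; it is judged then, once.
The state is a dict: "t": time; "joint_positions": joint angles; "joint_vel": joint speeds; "joint_efforts": joint torques, N m; "ee_pos": TCP position; "orientation": TCP orientation; "contact_force": force on the tool from outside, world axes, zero at the start; "ft_torque": the same for the moment, N m; "width": opening from 0.0 (shut) to 1.0 (fully open); "grip_force": force on a finger pad.
Only numpy, scipy, OpenCV 4.12 (cv2) and the standard library are available. Lean on these libraries where they do the work, as an engineer would, in place of code of your own. Each camera call takes 0.05 s, during which the arm holds its last target. There are 200 camera calls.

### The job

On the transport trolley, a small cream monitor pod is standing on the hatch of the wider blue equipment box. With the fingertips, slide the pod sideways, without lifting it, to about the middle of the bare deck beside that hatch; then press down on the dark round touch pad near the hatch's front edge so that its spring catch lets go and the hatch pops ajar, and leave it so. Leave the other hatch shut, and do not disturb the bottle, the cup and the tape roll.

Things in the scene. Friction and masses are not known exactly. Their poses are not given: they have to be found in the camera images.
- bay: The wider of two fixed dark blue riveted boxes, 240 (its x) x 320 (its y) x 100 mm high. Origin: centre of its underside; x points away from the robot, y left, z up. A flat grey hatch (x -108 to 100, y 2 to 148) lies in its top, 0.5 mm proud. The right part (y -160 to 0) is bare blue deck at z = 100, with a fence 12 mm high along its outer edge (y -160 to -152).
- deck_mid (a point): Middle of the bare deck of the wider box, on its surface (x = 0, y = -80, z = 100 mm in the box's frame).
- hatch (a joint): Hinge along the rear edge of the wider box's hatch, rad: 0 latched shut, + as the front edge rises. About 5 N at the pad starts it down (the pod's weight does not); 3 to 5 mm down the catch lets go, for good; at 6 mm it meets a stop. As the finger withdraws the spring lifts it to about 0.35 rad (front edge 70 mm up), where it stays.
- hatch_pad (a point): Centre of the dark steel touch pad, a flush disc 28 mm across, on the upper face of that hatch, mid-width, 28 mm behind the hatch's front edge (when shut: x = -80, y = 75, z = 100.5 mm in the wider box's frame). Moves with the hatch.
- pod: Loose cream plastic monitor pod, a box 56 (its x) x 66 (its y) x 42 mm high with a dark screen and three small buttons on its top, about 0.3 kg. Origin at the centre of its underside, z up. It stands on the hatch behind the pad, turned by up to 0.4 rad from the box, and slides with friction.
- smallbay: The narrower blue box, 240 x 200 x 100 mm high, fixed; origin at the centre of its underside, axes as for the wider box. Its own grey hatch covers y -92 to 18 mm of its top. It may stand to the left or to the right of the wider box.
- hatch2 (a joint): Hinge of the narrower box's hatch, rad, 0 latched shut: to be left shut. It has the same touch catch.
- taperoll: Loose paper tape roll, 60 mm across, 22 mm high, lying on top of the narrower box. Origin at the centre of its underside. Bystander.
- bottle: Loose white bottle, 52 mm across, 130 mm high, standing on the trolley beyond the boxes. Origin at the centre of its underside. Bystander.
- cup: Loose steel cup, 68 mm across, 75 mm high, standing on the trolley beyond the boxes. Origin at the centre of its underside. Bystander.
Mind the look-alikes: they are no part of the job. There is more than one size of the pod; the job needs the smallest.

How it is judged:
By the outcome, as a careful person would: the job done as asked, in the order asked, and still so for the second after the job is handed in, with the robot touching nothing.
It also fails if it takes over 48 s, if anything falls off the work surface, if the arm or the gripper's body presses on something with over 40 N, if the wrist force passes 120 N, or if a joint passes its speed limit or range.

## Working session

There is one attempt and no reset: what is moved stays moved. The work goes in short steps, Python scripts to look and compute and a tool call to move; the robot and the scene stay as the last step left them, time stands still between calls to the robot, and variables do not carry over. Pictures are saved under pics/ and viewed, at most 10 in all, crops included, and the job is handed in when it is done.

Besides the shell and the picture viewer there is one more tool, called after ">>>" in YAML: its name, and indented under it one key for each argument. jog_arm: Moves the arm, as the interface text tells. Its arguments: {"type":"object","properties":{"moves":{"type":"array"},"newtons":{"type":"number"}},"required":["moves"]}

```bash
mkdir -p pics; ls; cat > h.py <<'E'
import numpy as np, cv2
from rig import robot
def snap(n):
    c=robot.camera(n); np.savez(f'pics/{n}.npz',**c); return c
def world(c,u,v):
    z=c['range_z'][v,u]
    p=np.stack([(u-c['cx'])*z/c['fx'],(v-c['cy'])*z/c['fy'],z,np.ones_like(z)],-1)
    return p@c['T'].T[:,:3]
def allworld(c):
    v,u=np.mgrid[0:420,0:560]; return world(c,u,v)
E
python3 - <<'E'
from h import *
a=snap('scene');b=snap('side')
for n,c in(('scene',a),('side',b)):
    cv2.imwrite(f'pics/{n}0.png',c['color'][:,:,::-1]); print(c['T'].round(2).tolist(),c['fx'])
print(robot.get_state())
E
```

```text
pics
[[0.0, 0.79, -0.61, 1121.83], [1.0, -0.01, -0.01, -7.75], [-0.01, -0.61, -0.79, 819.3], [0.0, 0.0, 0.0, 1.0]] 391.80335906533224
[[-0.95, -0.21, 0.22, 352.62], [-0.3, 0.66, -0.69, 671.59], [0.0, -0.72, -0.69, 731.97], [0.0, 0.0, 0.0, 1.0]] 434.7240915856221
{'t': 0.1, 'joint_positions': array([-2.17722793e-01,  1.04623904e-01,  9.65421520e-02,  1.56390707e+00,
       -1.82519884e-05,  1.35310538e+00]), 'joint_vel': array([-0.00115935,  0.00050988, -0.00073923,  0.00045427, -0.00050423,
        0.00018213]), 'joint_efforts': array([ 5.58294560e-03, -5.58208680e+01,  5.04719281e+01,  1.31238697e-02,
       -3.14059680e-04, -9.08449465e-05]), 'ee_pos': array([5.99663876e+02, 6.40286539e-02, 2.02706602e+02]), 'orientation': array([-4.97817862e-04,  7.07117909e-01,  7.07095401e-01, -3.28290242e-04]), 'contact_force': array([-0.41045608, -0.48596723,  0.24600246]), 'ft_torque': array([-0.00444864, -0.01040173, -0.00012474]), 'grip_force': 0.0, 'width': 0.9936838968171405}
```

View pics/scene0.png

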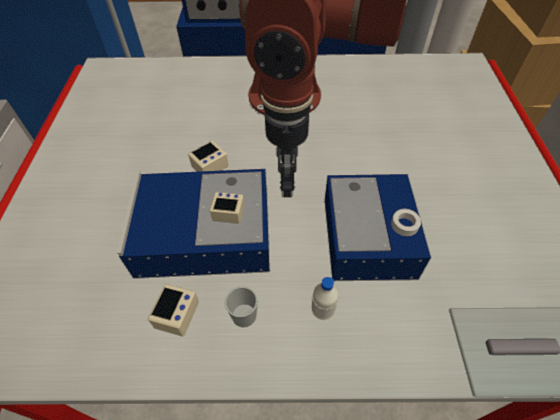

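View pics/side0.png

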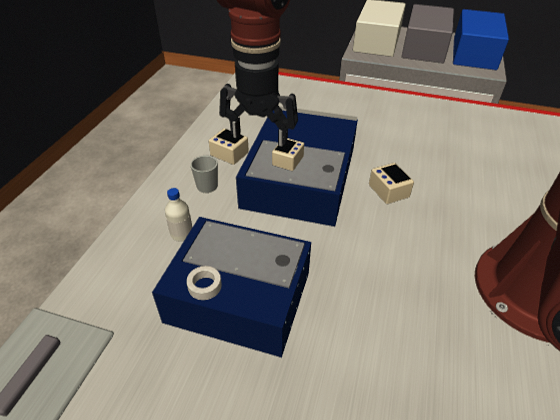

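The scene view shows the wide box at about (198,220), with its hatch at (230,208) and pad at (231,181). The narrow box is at (375,225). There are three pods: (227,206) on the hatch, (208,157) on the table near the robot, and (174,309) on the table at the far side. The one on the hatch fits the description, so I'll measure it and confirm with a crop.

```bash
python3 - <<'E'
from h import *
c=dict(np.load('pics/scene.npz')); W=allworld(c); im=c['color']; hsv=cv2.cvtColor(im,cv2.COLOR_RGB2HSV)
cv2.imwrite('pics/crop1.png',cv2.resize(im[130:340,110:290,::-1],None,fx=2.8,fy=2.8,interpolation=cv2.INTER_CUBIC))
X,Y,Z=W[...,0],W[...,1],W[...,2]
# box top
def rect(m,name):
    p=np.stack([X[m],Y[m]],-1).astype(np.float32); print(name,m.sum(),cv2.minAreaRect(p),Z[m].mean().round(1))
blk=np.zeros((420,560),bool); blk[160:285,115:275]=1
bt=blk&(abs(Z-100)<5); rect(bt,'boxtop')
h=bt&(hsv[...,1]<60)&(hsv[...,2]>70)
h=cv2.morphologyEx(h.astype(np.uint8),cv2.MORPH_OPEN,np.ones((3,3)))>0
n,l,s,_=cv2.connectedComponentsWithStats(h.astype(np.uint8)); k=1+s[1:,4].argmax(); rect(l==k,'hatch')
blk2=np.zeros_like(blk); blk2[185:225,205:250]=1
t=blk2&(abs(Z-142)<4); rect(t,'podtop'); 
t=blk2&(Z>108); rect(t,'podall')
for n,(r0,r1,c0,c1) in dict(far=(280,340,145,205),near=(140,175,185,232)).items():
    b=np.zeros_like(blk); b[r0:r1,c0:c1]=1; m=b&(Z>15)&(hsv[...,2]>0)&(X<9999)
    if n=='near': m&=(X<520)
    zt=np.percentile(Z[m],90); rect(m&(Z>zt-4),n)
# pad: dark disc by ray onto z=100.5
v,u=np.mgrid[0:420,0:560]
m=np.zeros_like(blk); m[172:190,220:243]=1; g=cv2.cvtColor(im,cv2.COLOR_RGB2GRAY); print(g[176:187,222:242:2])
m&=(g<np.median(g[172:190,220:243])-15); rect(m,'pad')
# tape, cup, bottle heights
for n,(r0,r1,c0,c1,z0) in dict(tape=(205,240,388,425,112),cup=(285,330,225,262,10),bottle=(275,322,310,340,10)).items():
    b=np.zeros_like(blk); b[r0:r1,c0:c1]=1; rect(b&(Z>z0),n)
b=np.zeros_like(blk); b[170:285,322:430]=1; rect(b&(abs(Z-100)<5),'small')
E
```

```text
boxtop 10259 ((563.1712036132812, -206.17042541503906), (244.00103759765625, 319.48046875), 2.4622275829315186) 100.4
hatch 3613 ((554.5803833007812, -133.3701629638672), (215.5747528076172, 148.7665252685547), 2.5601346492767334) 100.9
podtop 585 ((578.4915161132812, -134.37277221679688), (66.85922241210938, 57.26519012451172), 82.35488891601562) 142.8
podall 887 ((836.464111328125, -92.85739135742188), (590.5755004882812, 76.96192932128906), 9.181378364562988) 143.4
far 1189 ((916.0198974609375, -122.67245483398438), (459.9568176269531, 103.41375732421875), 41.8493766784668) 62.3
near 179 ((448.96563720703125, -196.6181182861328), (16.964153289794922, 116.98902893066406), 0.6537632346153259) 100.4
[[132 131 133 135 128 129 131 132 132 130]
 [132 130 131 127 106 103 119 132 132 129]
 [131 130 130  95  82  82  89 124 132 131]
 [132 133 117  80  82  82  82 109 134 133]
 [130 131 102  78  82  84  83  96 134 132]
 [131 132  88  83  82  82  82  98 132 131]
 [132 132  93  80  84  82  83 107 132 132]
 [130 132 103  81  83  82  82 120 133 132]
 [131 132 118  91  77  82  98 133 134 132]
 [132 132 134 118  95 101 123 132 134 132]
 [132 133 135 136 134 133 136 131 134 133]]
pad 114 ((469.3575439453125, -141.3021697998047), (55.717777252197266, 47.37699508666992), 83.31977844238281) 101.1
tape 402 ((848.0595703125, 122.73887634277344), (58.303138732910156, 603.7476806640625), 58.99928665161133) 127.3
cup 882 ((937.291259765625, -71.0173568725586), (384.5455627441406, 65.95652770996094), 9.190463066101074) 58.0
bottle 887 ((909.117431640625, 46.43313217163086), (51.49000549316406, 438.6827087402344), 77.9171142578125) 81.6
small 6975 ((579.6351928710938, 201.81076049804688), (243.5915069580078, 201.34683227539062), 0.4009166657924652) 100.4
```

View pics/crop1.png

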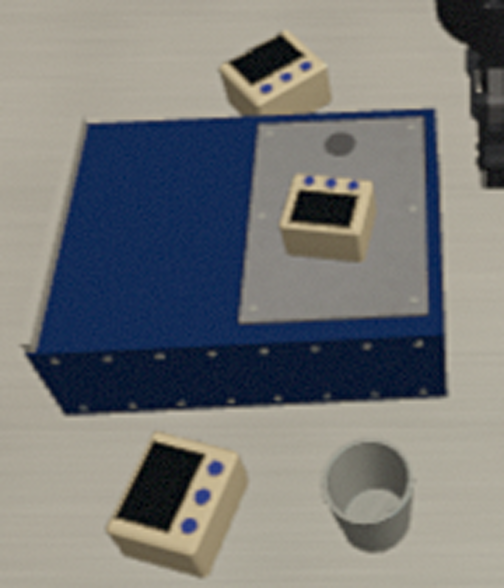

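The crop confirms it: the pod on the grey hatch (crop 330,215) measures 67 x 57 mm with its top at 142.8 mm, matching the 66 x 56 x 42 of the job's pod. It is turned about -0.13 rad in the world and the box about +0.04. The other two pods stand on the table and are look-alikes. I'll go to a hover on its left side with the fingers partly closed, which gives a broad two-finger push.

>>> jog_arm:
  moves:
    - {"xyz": [-0.004,-0.02,0],"twist": -0.05,"claw": 0.7}
    - {"xyz": [-0.008,-0.04,-0.01],"twist": -0.1,"claw": 0.7}
    - {"xyz": [-0.012,-0.066,-0.02],"twist": -0.13,"claw": 0.7}
    - {"xyz": [-0.012,-0.066,-0.03],"twist": -0.13,"claw": 0.7}
    - {"xyz": [-0.012,-0.066,-0.04],"twist": -0.13,"claw": 0.7}
    - {"xyz": [-0.012,-0.066,-0.05],"twist": -0.13,"claw": 0.7}
    - {"xyz": [-0.012,-0.066,-0.05],"twist": -0.13,"claw": 0.7}
    - {"xyz": [-0.012,-0.066,-0.05],"twist": -0.13,"claw": 0.7}
    - {"xyz": [-0.012,-0.066,-0.05],"twist": -0.13,"claw": 0.7}
    - {"xyz": [-0.012,-0.066,-0.05],"twist": -0.13,"claw": 0.7}
  newtons: 20

```text
t: 1.35
ee_pos: [588.3, -66.0, 153.8]
orientation: [0.0, 0.752, 0.66, 0.0]
contact_force: [-0.9, 0.8, 0.2]
width: 0.3
grip_force: 0.0
```

```bash
python3 - <<'E'
from h import *
s=robot.get_state(); print(s['t'],s['ee_pos'],s['orientation'],s['contact_force'],s['width'])
a=snap('scene');b=snap('side')
A=cv2.resize(a['color'][80:290,100:380],None,fx=2,fy=2,interpolation=cv2.INTER_CUBIC)[:, :560];B=cv2.resize(b['color'][60:270,190:310],None,fx=2,fy=2,interpolation=cv2.INTER_CUBIC)
cv2.imwrite('pics/h1.png',np.hstack([A,B])[:,:,::-1])
# two-view check of pad and pod top (ray on plane)
def ray(c,u,v,z):
    d=c['T'][:3,:3]@np.array([(u-c['cx'])/c['fx'],(v-c['cy'])/c['fy'],1]);o=c['T'][:3,3]; return (o+d*(z-o[2])/d[2]).round(1)
for n,c,(r0,r1,c0,c1) in(('scene',np.load('pics/scene.npz'),(172,190,220,243)),('side',np.load('pics/side.npz'),(160,176,318,338))):
    g=cv2.cvtColor(c['color'],cv2.COLOR_RGB2GRAY)[r0:r1,c0:c1]; w=np.clip(np.median(g)-10.-g,0,40)*(g>40)
    v,u=np.mgrid[r0:r1,c0:c1]; print(n,'pad',ray(c,(u*w).sum()/w.sum(),(v*w).sum()/w.sum(),100.5),w.sum())
E
```

```text
1.35 [588.26104588 -66.00112658 153.81522234] [3.12826756e-04 7.51512588e-01 6.59718655e-01 1.66679515e-04] [-0.90192522  0.83857977  0.22129933] 0.300090634262199
scene pad [ 471.9 -134.3  100.5] 4520.0
side pad [ 477.7 -135.6  100.5] 2758.0
```

View pics/h1.png

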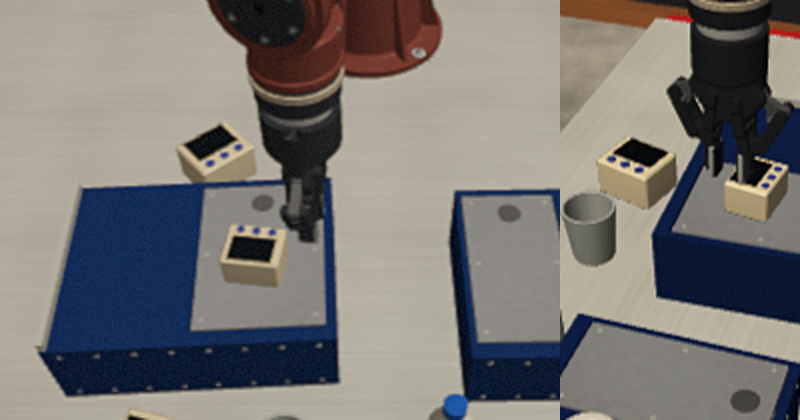

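The fingers are at the pod's left (hatch-side) face: two tips side by side at (300,235) in the image, clear of the pod at (252,250). The side view's pad position agrees with the box model (x≈478). Next: lower, then push toward -y.

>>> jog_arm:
  moves:
    - {"xyz": [0,0,-0.02],"twist": 0,"claw": 0.7}
    - {"xyz": [0,0,-0.032],"twist": 0,"claw": 0.7}
    - {"xyz": [0,0,-0.039],"twist": 0,"claw": 0.7}
    - {"xyz": [-0.001,-0.01,-0.039],"twist": 0,"claw": 0.7}
    - {"xyz": [-0.002,-0.018,-0.039],"twist": 0,"claw": 0.7}
    - {"xyz": [-0.003,-0.025,-0.039],"twist": 0,"claw": 0.7}
    - {"xyz": [-0.0035,-0.032,-0.039],"twist": 0,"claw": 0.7}
    - {"xyz": [-0.004,-0.04,-0.039],"twist": 0,"claw": 0.7}
    - {"xyz": [-0.0045,-0.048,-0.039],"twist": 0,"claw": 0.7}
    - {"xyz": [-0.005,-0.056,-0.039],"twist": 0,"claw": 0.7}

```text
t: 2.7
ee_pos: [583.1, -122.4, 114.6]
orientation: [0.0, 0.752, 0.66, 0.0]
contact_force: [-0.3, 1.2, 2.1]
width: 0.296
grip_force: 1.1
```

```bash
cat >> h.py <<'E'
def podtop(c):
    W=allworld(c); hsv=cv2.cvtColor(c['color'],cv2.COLOR_RGB2HSV)
    m=(abs(W[...,2]-142.5)<3)&(W[...,0]>500)&(W[...,0]<640)&(W[...,1]<-95)&(W[...,1]>-360)
    m=cv2.morphologyEx(m.astype(np.uint8),cv2.MORPH_OPEN,np.ones((3,3)))
    n,l,s,_=cv2.connectedComponentsWithStats(m); k=1+s[1:,4].argmax()
    return cv2.minAreaRect(W[l==k][:,:2].astype(np.float32))
E
python3 - <<'E'
from h import *
s=robot.get_state(); print(s['ee_pos'],s['contact_force'],s['width'])
print(podtop(snap('scene')))
E
```

```text
[ 583.11803995 -122.43042616  114.62399177] [-0.32757885  1.19239991  2.10870466] 0.2956286549663971
((583.706298828125, -110.87938690185547), (17.087223052978516, 52.292724609375), 83.77674102783203)
```

```bash
sed -i 's/def podtop(c):/def podtop(c,ymax=-95):/; s/W\[...,1\]<-95/W[...,1]<ymax/' h.py
python3 - <<'E'
from h import *
c=dict(np.load('pics/scene.npz'));print(podtop(c,-133))
cv2.imwrite('pics/h2.png',cv2.resize(c['color'][130:290,110:290,::-1],None,fx=3,fy=3,interpolation=cv2.INTER_CUBIC))
E
```

```text
((590.9219970703125, -154.75267028808594), (29.38096046447754, 24.859683990478516), 80.32354736328125)
```

View pics/h2.png

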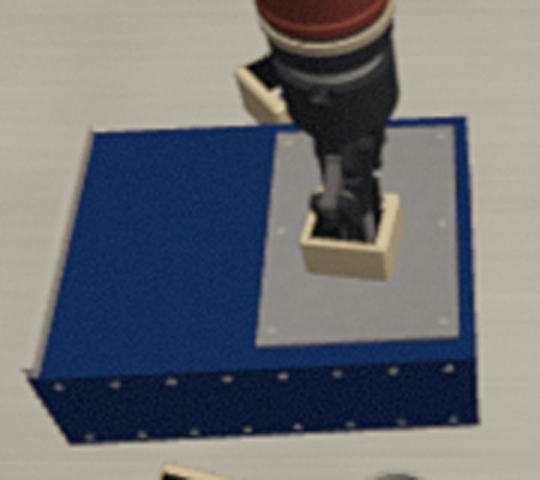

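```bash
python3 - <<'E'
from h import *
c=dict(np.load('pics/scene.npz'));W=allworld(c)
for v in (185,192,197,203,208,212,216):
    print(v,[(u,*W[v,u].round().astype(int).tolist()) for u in (214,220,226,232,238,242)])
b=snap('side'); print(robot.get_state()['ee_pos'])
cv2.imwrite('pics/h3.png',cv2.resize(b['color'][30:230,180:380,::-1],None,fx=3,fy=3,interpolation=cv2.INTER_CUBIC))
E
```

```text
185 [(214, 492, -177, 102), (220, 622, -130, 250), (226, 623, -119, 251), (232, 607, -110, 232), (238, 491, -119, 100), (242, 491, -109, 100)]
192 [(214, 511, -176, 98), (220, 637, -129, 247), (226, 609, -124, 213), (232, 608, -112, 212), (238, 514, -117, 101), (242, 512, -108, 99)]
197 [(214, 647, -140, 244), (220, 647, -129, 243), (226, 643, -118, 239), (232, 607, -114, 195), (238, 565, -110, 143), (242, 562, -101, 140)]
203 [(214, 581, -162, 143), (220, 639, -133, 215), (226, 642, -121, 219), (232, 605, -117, 172), (238, 582, -109, 144), (242, 576, -101, 136)]
208 [(214, 595, -160, 143), (220, 595, -147, 143), (226, 609, -131, 160), (232, 606, -119, 157), (238, 597, -108, 144), (242, 581, -101, 125)]
212 [(214, 603, -160, 139), (220, 604, -147, 140), (226, 604, -134, 140), (232, 605, -121, 140), (238, 607, -107, 143), (242, 584, -102, 114)]
216 [(214, 603, -162, 125), (220, 605, -149, 126), (226, 605, -135, 127), (232, 609, -121, 132), (238, 608, -108, 131), (242, 586, -103, 101)]
[ 583.09588904 -123.07336839  114.64924047]
```

View pics/h3.png

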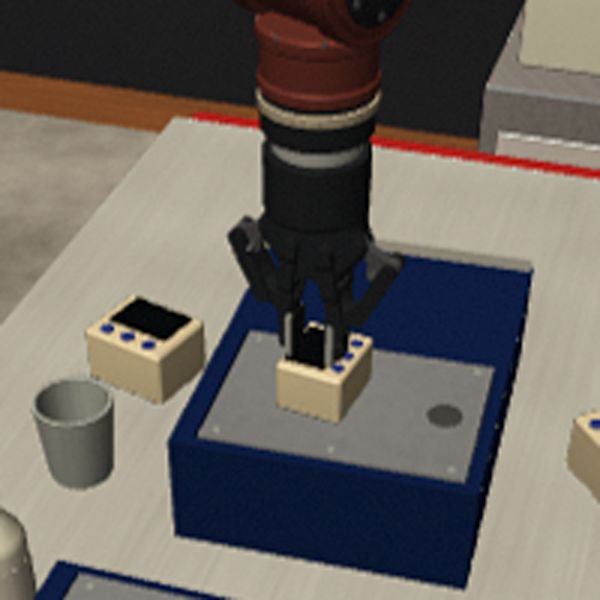

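```bash
python3 - <<'E'
from h import *
for n in('side','scene'):
    c=dict(np.load(f'pics/{n}.npz'));W=allworld(c);g=c['color'].max(-1)
    m=(np.hypot(W[...,0]-583,W[...,1]+122)<75)&(W[...,2]>146)
    Z=W[...,2][m];R=np.hypot(W[...,0]-583,W[...,1]+122)[m]
    P=W[m]
    for z in range(146,300,8):
        q=P[(P[:,2]>=z)&(P[:,2]<z+8)]
        if len(q): print(n,z,len(q),'x',q[:,0].min().round(),q[:,0].max().round(),'y',q[:,1].min().round(),q[:,1].max().round())
E
```

```text
side 146 36 x 556.0 608.0 y -143.0 -110.0
side 154 43 x 557.0 609.0 y -134.0 -109.0
side 162 50 x 556.0 608.0 y -132.0 -108.0
side 170 43 x 555.0 609.0 y -131.0 -105.0
side 178 42 x 552.0 613.0 y -136.0 -106.0
side 186 90 x 539.0 628.0 y -134.0 -103.0
side 194 129 x 535.0 630.0 y -140.0 -104.0
side 202 104 x 531.0 636.0 y -140.0 -103.0
side 210 125 x 526.0 640.0 y -141.0 -101.0
side 218 115 x 522.0 642.0 y -140.0 -101.0
side 226 147 x 518.0 648.0 y -129.0 -102.0
side 234 203 x 516.0 647.0 y -143.0 -100.0
side 242 199 x 521.0 643.0 y -142.0 -100.0
side 250 119 x 540.0 625.0 y -125.0 -106.0
side 258 41 x 544.0 617.0 y -125.0 -106.0
side 266 50 x 545.0 613.0 y -123.0 -85.0
side 274 125 x 545.0 618.0 y -123.0 -83.0
side 282 128 x 545.0 617.0 y -123.0 -84.0
side 290 127 x 545.0 617.0 y -130.0 -83.0
side 298 133 x 544.0 617.0 y -127.0 -83.0
scene 146 21 x 572.0 610.0 y -132.0 -111.0
scene 154 36 x 568.0 612.0 y -136.0 -110.0
scene 162 26 x 571.0 611.0 y -132.0 -111.0
scene 170 11 x 567.0 605.0 y -117.0 -110.0
scene 178 5 x 566.0 572.0 y -112.0 -108.0
scene 186 33 x 550.0 629.0 y -135.0 -106.0
scene 194 40 x 540.0 633.0 y -141.0 -106.0
scene 202 31 x 542.0 637.0 y -142.0 -105.0
scene 210 70 x 569.0 640.0 y -144.0 -104.0
scene 218 50 x 563.0 644.0 y -142.0 -104.0
scene 226 46 x 573.0 649.0 y -143.0 -105.0
scene 234 84 x 577.0 650.0 y -144.0 -104.0
scene 242 120 x 595.0 648.0 y -145.0 -106.0
scene 250 60 x 600.0 629.0 y -138.0 -107.0
scene 258 41 x 613.0 625.0 y -137.0 -116.0
scene 266 40 x 607.0 623.0 y -141.0 -96.0
scene 274 112 x 592.0 624.0 y -158.0 -87.0
scene 282 112 x 589.0 623.0 y -158.0 -86.0
scene 290 118 x 580.0 623.0 y -158.0 -86.0
scene 298 118 x 590.0 623.0 y -157.0 -87.0
```

Both views show the fingertips over the pod's top rather than beside it, and the pod hasn't moved (right edge still y≈-101). The reported TCP z of 114 doesn't match what I see, so I'll lift straight up and measure the real fingertip height.

>>> jog_arm:
  moves:
    - {"xyz": [0,0,0.005],"twist": 0,"claw": 0.7}
    - {"xyz": [0,0,0.01],"twist": 0,"claw": 0.7}
    - {"xyz": [0,0,0.02],"twist": 0,"claw": 0.7}
    - {"xyz": [0,0,0.03],"twist": 0,"claw": 0.7}
    - {"xyz": [0,0,0.04],"twist": 0,"claw": 0.7}
    - {"xyz": [0,0,0.05],"twist": 0,"claw": 0.7}
    - {"xyz": [0,0,0.06],"twist": 0,"claw": 0.7}
    - {"xyz": [0,0,0.06],"twist": 0,"claw": 0.7}
    - {"xyz": [0,0,0.06],"twist": 0,"claw": 0.7}
    - {"xyz": [0,0,0.06],"twist": 0,"claw": 0.7}

```text
t: 4.05
ee_pos: [582.8, -121.9, 173.9]
orientation: [-0.0, 0.752, 0.66, -0.0]
contact_force: [-0.4, 0.9, -0.0]
width: 0.3
grip_force: 0.0
```

```bash
python3 - <<'E'
from h import *
print(robot.get_state()['ee_pos'],robot.get_state()['contact_force'])
b=snap('side');a=snap('scene');W=allworld(b)
cv2.imwrite('pics/h4.png',np.hstack([cv2.resize(x['color'][s],None,fx=2.2,fy=2.2,interpolation=cv2.INTER_CUBIC) for x,s in((b,np.s_[30:230,180:360]),(a,np.s_[80:280,110:290]))])[:,:,::-1])
P=W[(np.hypot(W[...,0]-583,W[...,1]+122)<75)&(W[...,2]>146)]
for z in range(146,300,6):
    q=P[(P[:,2]>=z)&(P[:,2]<z+6)]
    if len(q): print(z,len(q),'x',q[:,0].min().round(),q[:,0].max().round(),'y',q[:,1].min().round(),q[:,1].max().round())
E
```

```text
[ 582.7604529  -121.92744643  173.8829146 ] [-0.4135227   0.86150621 -0.04540276]
200 13 x 563.0 601.0 y -129.0 -108.0
206 33 x 556.0 608.0 y -137.0 -108.0
212 42 x 556.0 607.0 y -135.0 -108.0
218 44 x 555.0 607.0 y -134.0 -107.0
224 42 x 556.0 608.0 y -134.0 -108.0
230 46 x 555.0 607.0 y -134.0 -108.0
236 34 x 554.0 609.0 y -134.0 -107.0
242 46 x 546.0 624.0 y -133.0 -104.0
248 87 x 538.0 629.0 y -133.0 -103.0
254 114 x 535.0 631.0 y -136.0 -102.0
260 87 x 532.0 634.0 y -139.0 -102.0
266 98 x 528.0 636.0 y -137.0 -101.0
272 106 x 525.0 640.0 y -140.0 -100.0
278 103 x 522.0 643.0 y -137.0 -100.0
284 108 x 519.0 645.0 y -130.0 -100.0
290 141 x 517.0 647.0 y -130.0 -99.0
296 207 x 516.0 647.0 y -140.0 -99.0
```

View pics/h4.png

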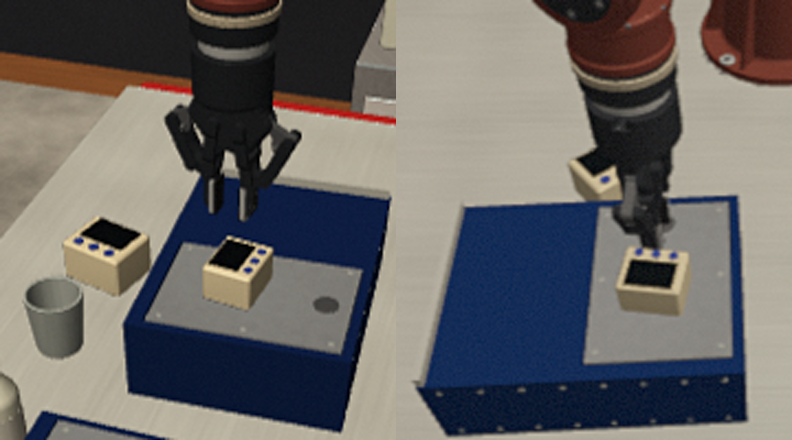

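The side picture (fingertips about (215,212) and (248,218), pod unmoved) and the depth data agree: real tips are at z≈202 while the reported TCP says 174. So the tips sit about 28 mm above the report, with xy correct. I'll correct for that by going back beside the pod and lowering with the offset, after checking the pod's pose again.

>>> jog_arm:
  moves:
    - {"xyz": [0.001,0.014,0],"twist": 0,"claw": 0.7}
    - {"xyz": [0.002,0.028,0],"twist": 0,"claw": 0.7}
    - {"xyz": [0.004,0.042,0],"twist": 0,"claw": 0.7}
    - {"xyz": [0.005,0.054,0],"twist": 0,"claw": 0.7}
    - {"xyz": [0.005,0.056,-0.02],"twist": 0,"claw": 0.7}
    - {"xyz": [0.005,0.056,-0.04],"twist": 0,"claw": 0.7}
    - {"xyz": [0.005,0.056,-0.06],"twist": 0,"claw": 0.7}
    - {"xyz": [0.005,0.056,-0.06],"twist": 0,"claw": 0.7}
    - {"xyz": [0.005,0.056,-0.06],"twist": 0,"claw": 0.7}
    - {"xyz": [0.005,0.056,-0.06],"twist": 0,"claw": 0.7}

```text
t: 5.4
ee_pos: [588.6, -66.3, 115.4]
orientation: [0.001, 0.752, 0.66, 0.0]
contact_force: [-0.1, 0.2, -0.1]
width: 0.3
grip_force: 0.0
```

```bash
cat >> h.py <<'E'
def tips(c,zmin=104):
    W=allworld(c);e=robot.get_state()['ee_pos']
    P=W[(abs(W[...,0]-e[0])<32)&(abs(W[...,1]-e[1])<18)&(W[...,2]>zmin)&(c['color'].max(-1)<120)]
    return e.round(1),np.percentile(P[:,2],[0,1,3]).round(1),len(P),P[P[:,2]<e[2]+60].min(0).round(),P[P[:,2]<e[2]+60].max(0).round()
E
python3 - <<'E'
from h import *
b=snap('side');a=snap('scene');print(tips(b),podtop(a,-99))
E
```

```text
(array([588.5, -66.2, 115.3]), array([142.6, 146.7, 150.9]), 904, array([560., -80., 143.]), array([615., -52., 175.])) ((579.2405395507812, -134.8046112060547), (64.85771179199219, 55.424991607666016), 85.29672241210938)
```

>>> jog_arm:
  moves:
    - {"xyz": [0,0,-0.01],"twist": 0,"claw": 0.7}
    - {"xyz": [0,0,-0.02],"twist": 0,"claw": 0.7}
    - {"xyz": [0,0,-0.028],"twist": 0,"claw": 0.7}
    - {"xyz": [0,0,-0.03],"twist": 0,"claw": 0.7}
    - {"xyz": [-0.001,-0.008,-0.03],"twist": 0,"claw": 0.7}
    - {"xyz": [-0.002,-0.015,-0.03],"twist": 0,"claw": 0.7}
    - {"xyz": [-0.003,-0.022,-0.03],"twist": 0,"claw": 0.7}
    - {"xyz": [-0.004,-0.029,-0.03],"twist": 0,"claw": 0.7}
    - {"xyz": [-0.0045,-0.036,-0.03],"twist": 0,"claw": 0.7}
    - {"xyz": [-0.005,-0.043,-0.03],"twist": 0,"claw": 0.7}

```text
t: 6.75
ee_pos: [583.1, -109.4, 84.6]
orientation: [0.0, 0.752, 0.66, 0.0]
contact_force: [-0.3, 0.8, 1.1]
width: 0.298
grip_force: 1.1
```

```bash
python3 - <<'E'
from h import *
e=robot.get_state()['ee_pos']
b=snap('side');a=snap('scene');print(tips(b),podtop(a,e[1]-12))
E
```

```text
(array([ 583. , -109.9,   84.4]), array([105.2, 112.7, 117.7]), 798, array([ 551., -123.,  105.]), array([609., -95., 144.])) ((576.308837890625, -163.73458862304688), (45.794525146484375, 54.989261627197266), 83.09539794921875)
```

The pod is now sliding with the fingers (centre y ≈ -154). I'll continue.

>>> jog_arm:
  moves:
    - {"xyz": [-0.0006,-0.008,0],"twist": 0,"claw": 0.7}
    - {"xyz": [-0.0013,-0.016,0],"twist": 0,"claw": 0.7}
    - {"xyz": [-0.002,-0.024,0],"twist": 0,"claw": 0.7}
    - {"xyz": [-0.0026,-0.032,0],"twist": 0,"claw": 0.7}
    - {"xyz": [-0.0033,-0.04,0],"twist": 0,"claw": 0.7}
    - {"xyz": [-0.004,-0.048,0],"twist": 0,"claw": 0.7}
    - {"xyz": [-0.0046,-0.056,0],"twist": 0,"claw": 0.7}
    - {"xyz": [-0.0053,-0.064,0],"twist": 0,"claw": 0.7}
    - {"xyz": [-0.006,-0.072,0],"twist": 0,"claw": 0.7}
    - {"xyz": [-0.0066,-0.08,0],"twist": 0,"claw": 0.7}

```text
t: 8.1
ee_pos: [576.3, -189.5, 84.3]
orientation: [-0.0, 0.752, 0.66, -0.0]
contact_force: [0.3, 1.2, -0.4]
width: 0.299
grip_force: 0.6
```

```bash
python3 - <<'E'
from h import *
e=robot.get_state()['ee_pos']
a=snap('scene');r=podtop(a,e[1]-14);print(e,r,cv2.boxPoints(r))
W=allworld(a);hsv=cv2.cvtColor(a['color'],cv2.COLOR_RGB2HSV)
blk=np.zeros((420,560),bool); blk[160:285,115:275]=1
m=blk&(abs(W[...,2]-100)<5); q=W[m&(W[...,0]>650)]; print('far edge x',[np.percentile(q[(abs(q[:,1]-y)<15)][:,0],98).round(1) for y in(-330,-280,-200,-100,-70)])
q=W[m]; print('near edge x',[np.percentile(q[(abs(q[:,1]-y)<10)][:,0],1).round(1) for y in(-330,-300,-160,-100,-70)])
for x in (480,560,640):
  s=q[abs(q[:,0]-x)<10][:,1]; print(x,np.percentile(s,[.5,99.5]))
E
```

```text
[ 576.29407142 -189.52070613   84.28795052] ((570.1061401367188, -246.04696655273438), (40.43781280517578, 55.3514518737793), 78.91492462158203) [[ 539.0594  -260.56754]
 [ 593.3781  -271.20975]
 [ 601.1529  -231.5264 ]
 [ 546.83417 -220.88419]]
far edge x [np.float64(689.5), np.float64(687.9), np.float64(683.1), np.float64(678.8), np.float64(677.7)]
near edge x [np.float64(452.3), np.float64(449.9), np.float64(443.7), np.float64(441.5), np.float64(440.0)]
480 [-362.03084139  -50.57560245]
560 [-359.50104224  -48.81861915]
640 [-354.9524513   -45.03771758]
```

>>> jog_arm:
  moves:
    - {"xyz": [-0.0005,-0.008,0],"twist": 0,"claw": 0.7}
    - {"xyz": [-0.001,-0.016,0],"twist": 0,"claw": 0.7}
    - {"xyz": [-0.0015,-0.024,0],"twist": 0,"claw": 0.7}
    - {"xyz": [-0.002,-0.032,0],"twist": 0,"claw": 0.7}
    - {"xyz": [-0.0025,-0.04,0],"twist": 0,"claw": 0.7}
    - {"xyz": [-0.003,-0.046,0],"twist": 0,"claw": 0.7}
    - {"xyz": [-0.0035,-0.05,0],"twist": 0,"claw": 0.7}
    - {"xyz": [-0.0035,-0.053,0],"twist": 0,"claw": 0.7}
    - {"xyz": [-0.0035,-0.055,0],"twist": 0,"claw": 0.7}
    - {"xyz": [-0.0035,-0.055,0],"twist": 0,"claw": 0.7}

```text
t: 9.4
ee_pos: [573.0, -244.2, 84.6]
orientation: [0.0, 0.752, 0.66, -0.0]
contact_force: [0.0, -0.1, -0.4]
width: 0.304
grip_force: 0.0
```

>>> jog_arm:
  moves:
    - {"xyz": [0.001,0.01,0],"twist": 0,"claw": 0.7}
    - {"xyz": [0.002,0.02,0.01],"twist": 0,"claw": 0.7}
    - {"xyz": [0.003,0.03,0.03],"twist": 0,"claw": 0.7}
    - {"xyz": [0,0.045,0.05],"twist": 0.03,"claw": 0.8}
    - {"xyz": [-0.02,0.065,0.065],"twist": 0.06,"claw": 0.9}
    - {"xyz": [-0.04,0.085,0.065],"twist": 0.1,"claw": 1.0}
    - {"xyz": [-0.06,0.1,0.065],"twist": 0.13,"claw": 1.0}
    - {"xyz": [-0.08,0.105,0.065],"twist": 0.17,"claw": 1.0}
    - {"xyz": [-0.09,0.108,0.065],"twist": 0.17,"claw": 1.0}
    - {"xyz": [-0.09,0.108,0.065],"twist": 0.17,"claw": 1.0}

```text
t: 10.65
ee_pos: [483.1, -135.9, 150.5]
orientation: [0.001, 0.693, 0.721, 0.0]
contact_force: [0.1, -0.7, -0.2]
width: -0.003
grip_force: 0.0
```

```bash
python3 - <<'E'
from h import *
b=snap('side');a=snap('scene');r=podtop(a,-200);print(r, tips(b,115))
for n,c,(r0,r1,c0,c1) in(('scene',a,(174,190,220,243)),('side',b,(160,176,318,338))):
    W=allworld(c);g=cv2.cvtColor(c['color'],cv2.COLOR_RGB2GRAY)
    m=np.zeros(g.shape,bool);m[r0:r1,c0:c1]=1;m&=(g>60)&(g<110)&(abs(W[...,2]-100)<6);print(n,m.sum(),np.median(W[m],0),W[m].min(0),W[m].max(0))
cv2.imwrite('pics/h5.png',np.hstack([cv2.resize(x['color'][s],None,fx=2.2,fy=2.2,interpolation=cv2.INTER_CUBIC) for x,s in((b,np.s_[50:230,210:390]),(a,np.s_[110:290,110:290]))])[:,:,::-1])
E
```

```text
((567.8078002929688, -288.26446533203125), (65.8570556640625, 54.40476608276367), 83.68750762939453) (array([ 483.5, -136.2,  149.9]), array([180. , 183.9, 190.5]), 987, array([ 468., -143.,  180.]), array([ 496., -122.,  209.]))
scene 74 [ 479.19541364 -137.03077727  101.3878561 ] [ 464.30124092 -149.37914288   98.45267382] [ 492.8655084  -123.96568995  104.30898743]
side 82 [ 478.34210445 -134.88737974  100.73053424] [ 463.9669182  -155.02239504   98.38501908] [ 491.76202192 -119.64910775  103.05833544]
```

View pics/h5.png

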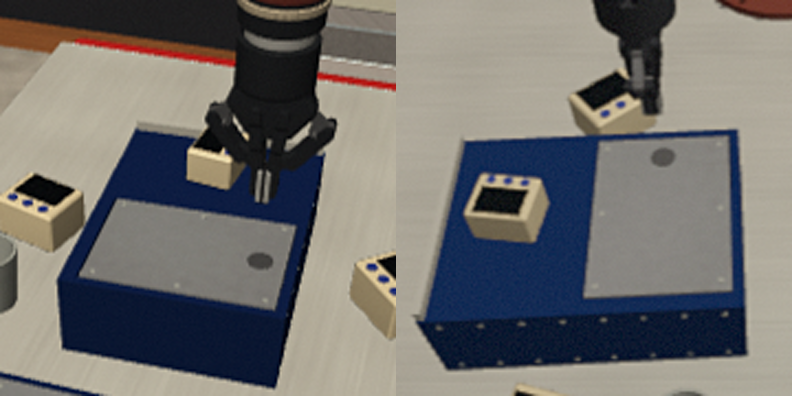

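The pod's centre is at (567.8,-288.3) against a target of (567.6,-288), standing flat. The pad is at (479,-135.5), and the closed fingertips at (263,195) in the crop are about 180 mm up. I'll come down over the pad, then press slowly while watching force.

>>> jog_arm:
  moves:
    - {"xyz": [-0.005,0,-0.015],"twist": 0,"claw": 1.0}
    - {"xyz": [-0.005,0,-0.03],"twist": 0,"claw": 1.0}
    - {"xyz": [-0.005,0,-0.045],"twist": 0,"claw": 1.0}
    - {"xyz": [-0.005,0,-0.058],"twist": 0,"claw": 1.0}
    - {"xyz": [-0.005,0,-0.066],"twist": 0,"claw": 1.0}
    - {"xyz": [-0.005,0,-0.07],"twist": 0,"claw": 1.0}
    - {"xyz": [-0.005,0,-0.072],"twist": 0,"claw": 1.0}
    - {"xyz": [-0.005,0,-0.074],"twist": 0,"claw": 1.0}
    - {"xyz": [-0.005,0,-0.074],"twist": 0,"claw": 1.0}
    - {"xyz": [-0.005,0,-0.074],"twist": 0,"claw": 1.0}

```text
t: 12.0
ee_pos: [478.1, -136.1, 75.7]
orientation: [0.0, 0.693, 0.721, 0.0]
contact_force: [0.1, -0.2, -0.0]
width: -0.002
grip_force: 0.0
```

>>> jog_arm:
  moves:
    - {"xyz": [0,0,-0.001],"twist": 0,"claw": 1.0}
    - {"xyz": [0,0,-0.002],"twist": 0,"claw": 1.0}
    - {"xyz": [0,0,-0.003],"twist": 0,"claw": 1.0}
    - {"xyz": [0,0,-0.004],"twist": 0,"claw": 1.0}
    - {"xyz": [0,0,-0.004],"twist": 0,"claw": 1.0}
    - {"xyz": [0,0,-0.005],"twist": 0,"claw": 1.0}
    - {"xyz": [0,0,-0.005],"twist": 0,"claw": 1.0}
    - {"xyz": [0,0,-0.005],"twist": 0,"claw": 1.0}
    - {"xyz": [0,0,-0.005],"twist": 0,"claw": 1.0}
    - {"xyz": [0,0,-0.005],"twist": 0,"claw": 1.0}

```text
t: 13.25
ee_pos: [478.0, -136.0, 70.4]
orientation: [0.0, 0.693, 0.721, 0.0]
contact_force: [-0.9, 1.0, 2.7]
width: -0.001
grip_force: 1.7
```

Contact is just starting. Now I'll press the next 5 mm.

>>> jog_arm:
  moves:
    - {"xyz": [0,0,-0.001],"twist": 0,"claw": 1.0}
    - {"xyz": [0,0,-0.002],"twist": 0,"claw": 1.0}
    - {"xyz": [0,0,-0.003],"twist": 0,"claw": 1.0}
    - {"xyz": [0,0,-0.004],"twist": 0,"claw": 1.0}
    - {"xyz": [0,0,-0.0045],"twist": 0,"claw": 1.0}
    - {"xyz": [0,0,-0.005],"twist": 0,"claw": 1.0}
    - {"xyz": [0,0,-0.005],"twist": 0,"claw": 1.0}
    - {"xyz": [0,0,-0.005],"twist": 0,"claw": 1.0}
    - {"xyz": [0,0,-0.005],"twist": 0,"claw": 1.0}
    - {"xyz": [0,0,-0.005],"twist": 0,"claw": 1.0}

```text
t: 14.5
ee_pos: [478.1, -136.1, 66.2]
orientation: [0.0, 0.693, 0.721, 0.0]
contact_force: [-3.0, 1.2, 11.3]
width: -0.001
grip_force: 5.6
```

>>> jog_arm:
  moves:
    - {"xyz": [0,0,-0.0005],"twist": 0,"claw": 1.0}
    - {"xyz": [0,0,-0.001],"twist": 0,"claw": 1.0}
    - {"xyz": [0,0,-0.0015],"twist": 0,"claw": 1.0}
    - {"xyz": [0,0,-0.0015],"twist": 0,"claw": 1.0}
    - {"xyz": [0,0,-0.0015],"twist": 0,"claw": 1.0}
    - {"xyz": [0,0,-0.0015],"twist": 0,"claw": 1.0}
    - {"xyz": [0,0,-0.0015],"twist": 0,"claw": 1.0}
    - {"xyz": [0,0,-0.0015],"twist": 0,"claw": 1.0}
    - {"xyz": [0,0,-0.0015],"twist": 0,"claw": 1.0}
    - {"xyz": [0,0,-0.0015],"twist": 0,"claw": 1.0}

```text
t: 15.75
ee_pos: [478.3, -136.1, 66.0]
orientation: [0.001, 0.693, 0.721, 0.0]
contact_force: [-8.5, 3.9, 22.8]
width: -0.0
grip_force: 11.0
```

Force rose with no further travel, so it's on the stop and the catch should have let go. I'll withdraw straight up.

>>> jog_arm:
  moves:
    - {"xyz": [0,0,0.006],"twist": 0,"claw": 1.0}
    - {"xyz": [0,0,0.016],"twist": 0,"claw": 1.0}
    - {"xyz": [0,0,0.03],"twist": 0,"claw": 1.0}
    - {"xyz": [0,0,0.045],"twist": 0,"claw": 1.0}
    - {"xyz": [0,0,0.06],"twist": 0,"claw": 1.0}
    - {"xyz": [0,0,0.08],"twist": 0,"claw": 1.0}
    - {"xyz": [0,0,0.1],"twist": 0,"claw": 1.0}
    - {"xyz": [0,0,0.12],"twist": 0,"claw": 1.0}
    - {"xyz": [0,0,0.14],"twist": 0,"claw": 1.0}
    - {"xyz": [0,0,0.15],"twist": 0,"claw": 1.0}

```text
t: 17.0
ee_pos: [478.3, -136.3, 215.7]
orientation: [0.001, 0.693, 0.721, 0.0]
contact_force: [-0.4, 0.7, 0.6]
width: -0.006
grip_force: 0.0
```

```bash
python3 - <<'E'
from h import *
b=snap('side');a=snap('scene');s=robot.get_state();print(podtop(a,-200),s['contact_force'],s['ee_pos'])
W=allworld(b);m=(W[...,0]>440)&(W[...,0]<670)&(W[...,1]>-190)&(W[...,1]<-70)
for x in range(450,670,30):
    q=W[m&(abs(W[...,0]-x)<8)][:,2]; print(x,np.percentile(q,[10,50,80]).round() if len(q) else None)
cv2.imwrite('pics/h6.png',np.hstack([cv2.resize(b['color'],(420,315)),cv2.resize(a['color'][:,90:450],(270,315))])[:,:,::-1])
E
```

```text
((568.28271484375, -288.200927734375), (64.88015747070312, 52.323822021484375), 82.55513000488281) [-0.10988057  0.19539742 -0.11432876] [ 478.36180834 -136.26918869  215.18465838]
450 [295. 403. 455.]
480 [164. 352. 442.]
510 [152. 336. 423.]
540 [139. 143. 145.]
570 [ 53. 130. 133.]
600 [117. 120. 122.]
630 [  6. 109. 112.]
660 [ 96.  99. 101.]
```

View pics/h6.png

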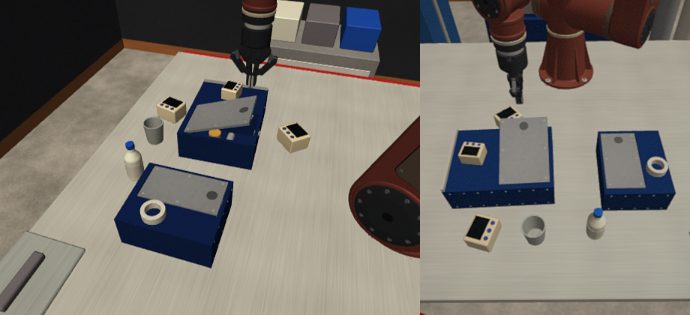

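The hatch is ajar (slope ≈0.36 rad, seen at (222,112)). The pod is at mid-deck, the other hatch is shut, the bottle, cup and tape roll are standing as before, and the arm is clear. Handing in.

```bash
python3 -c "
from rig import robot; print(robot.finish_job())"
```

```text
the job is handed in; nothing more can be done
None
```

I slid the pod to about the middle of the bare deck and opened the hatch with its touch pad (about 0.36 rad ajar); the other hatch is still shut, and the bottle, cup and tape roll look undisturbed. On my first push the fingertips brushed lightly over the pod's top without moving it, because they sit about 28 mm higher than the arm reports.

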